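Snap the amber filter shield onto the photoreactor lamp

ROBOT

A 7-joint arm with a two-finger parallel gripper is mounted at the origin on a cart in front of the work surface, level with it; the furniture and walls round the work are solid. World frame = base frame: x ahead of the robot, y to its left, z up, the work surface at z = 0. Lengths are in m, angles in rad, forces in N, time in s.
With the tool pointing down it reaches from about 0.35 to 0.9 m from the base axis. Payload 7.2 kg.
Tool frame: the origin (TCP) lies on the front face of the gripper's body, between the roots of the fingers; the fingertips stand 73 mm ahead of it and the grasp point (between the pads) lies manip.tcp_to_grasp ahead of it (manip.tcp_to_grasp is the distance from the TCP to the grasp point, in m); z points along the fingers, y is the line along which they close (so a half turn about z gives the same grasp; the last joint's range is limited). The gripper opens to 85 mm and grips with 20 to 120 N. Pads are 22 mm wide; open, the fingers measure 114 mm over their backs; the gripper's body (76 mm by 85 mm) begins 54 mm behind the grasp point. The pads swing forward as they close: fully open they stand 13 mm farther back than shut.
Start: joints at [-1.255, 0.411, -0.013, 1.596, 0.006, 1.134, -0.082], TCP at [0.234, 0.58, 0.304] pointing down, gripper open.
Joint ranges: [-2.95, 2.95], [-0.29, 1.99], [-1.47, 1.44], [0.14, 2.54], [-1.03, 4.17], [0.13, 1.85], [-2.86, 2.86]. Speed limits (rad/s): [2.39, 2.39, 3.01, 3.01, 3.14, 3.14, 3.14].

INTERFACE

Orientations are given as a rotation vector (axis times angle).
In Python, from bench import manip, eyes gives the robot as it stands.
- The arm moves only by the tool servo_tool, never from a script. Its argument "motion" is a list of rows, each an object with "fingers": the opening, from -1 (shut) to 1 (fully open); "xyz": the shift along the tool's x, y, z scaled (see below), a list of three; "angular": the turn, a rotation vector about the tool's x, y, z scaled (see below), a list of three. A call has exactly 5 rows; each row is the pose to reach, as a shift and turn from the pose commanded when the call began, along the tool's axes at that moment, turning the shorter way round; what a row does not reach only later rows make up. The controller multiplies each number of a shift by 1000 mm and each number of a turn by pi rad. A row lasts 1/10 s, in which the tool goes at most 50 mm and 8.59 degrees, less where a joint would pass 70% of its speed; a pose out of reach is approached as far as the arm can. A call with a number of a shift or a turn outside -1 to 1 is refused whole. A call with a gripper value outside its range is refused whole. The fingers move at their own pace and stop on an object; the grip force is fixed at half the most. Time passes only in rows, so rows that repeat a pose let the fingers close, or fill a call up. It gives the time, the measured TCP pose, the force, the opening and the grip force at its end, in the units of the state.
- manip.read_state(): the state, without advancing time (a new reading comes with each control period).
- eyes.capture(name): name is "scene" or "top" or "wrist"; returns a dict with "image" (420x560x3 uint8, red, green, blue), "fovy" (degrees; the focal length in pixels is half the picture's height over the tangent of half this angle, whatever the lens; pixels are square), "cx", "cy" (the principal point, pixels), "extrinsics" (4x4, takes a point from world to camera coordinates); the wrist camera has in their place "T_tool_cam" (4x4, takes a point from camera to tool coordinates, whose origin is the TCP and whose axes are the flange's). Camera axes: x right, y down, z forward; pixel columns grow to the right and rows downward; lengths in m; the calibration is good to about 2 mm. A picture is of the moment at which its call begins: read the wrist's pose just before it. There is no depth.
- manip.job_done(): hands the job in; it is judged then, once.
Trained networks look in a picture, given as the dict that the camera call returned (one of the last four; its "shot" number tells which), for a name from the list of things; names that differ only in an ending like _2 or _b are one class to them, and where a whole thing is asked for, a point or a joint stands for the part that bears it (a point fixed in the world has none). Each returns a list of dicts, best first, with "conf" (0 to 1); they miss things now and then, are a little off and sometimes report something else, mostly with a low value. They report only what shows in the picture. A call takes as long as a camera call.
- eyes.search_frame(query, picture): "pixel" ([column, row] in pixels, amid what is visible of it).
- eyes.spot_point(query, picture): "pixel" ([column, row] in pixels: a listed point, or the origin of a listed thing).
The state is a dict: "clock": time; "joint_pos": joint angles; "qd": joint speeds; "joint_torque": joint torques, N m; "tool_pos": TCP position; "tcp_rot": TCP orientation; "wrist_force": force on the tool from outside, world axes, zero at the start; "torque": the same for the moment, N m; "grip_width": finger opening in m; "finger_force": force on a finger pad.
Only numpy, scipy, OpenCV 4.12 (cv2) and the standard library are available. Lean on these libraries where they do the work, as an engineer would, in place of code of your own. Each camera call takes 0.05 s, during which the arm holds its last target. There are 200 camera calls.

TASK

Push the photoreactor's slatted roll-top shutter up and back until it stays open by itself. Then lay the amber filter shield lengthwise on top of the lamp with its sprung arms astride the tube, let go of it, and press it down until the arms at both ends have snapped past the tube and the shield sits fully home. Keep off the lamp's glass, do not knock or shift the bottles, the bulb and the vials beside it, and leave the shutter open.

Things in the scene. Friction and masses are not known exactly. Their poses are not given: they have to be found in the camera images.
- reactor: Bench photoreactor, fixed, 370 (x) x 270 (y) x 163 mm high; place and heading vary. White side cheeks 250 mm apart; front half closed by the slatted shutter, rear half by a fixed hood from x = -3 mm back (its edge 163 mm high). Plinth: front face x = -165, top 46 mm high. Origin: centre of the underside; -x is its front (to the robot), y along the lamp, z up.
- shutter (a joint): Roll-top of 12 rigid slats on an arc of 200 mm radius about the reactor's y direction through reactor x = 0, z = -50 mm. 0 rad = shut (at the start), 0.995 = fully open, back under the hood. Left below about 0.5 rad it slides shut; beyond about 0.6 it runs on to fully open by itself and stays. About 3 N on its bar moves it.
- shutter_bar (a point): Middle of the shutter's black round bar: 12 mm thick, 104 long along the reactor's y, on posts 47 mm either side, 21 mm clear of the slats. Shut, it is at reactor x = -184, z = 88 mm, 19 mm ahead of the plinth, free in front and below; it moves on an arc of 230 mm radius to x = +16, z = 179 mm.
- lamp_mid (a point): Middle of the lamp's axis, at reactor x = -80, y = 0, z = 77 mm; axes as the reactor's. The lamp is a fixed white tube of 32 mm diameter along the reactor's y, its axis 31 mm above the floor inside, between two white holders (tops 98 mm high) whose inner faces are 164 mm apart: 17 mm to spare at either end of the shield.
- shield: Amber clip-on filter shield, 130 long (y) x 48 wide (x) x 70 mm high, 0.2 kg, loose, standing on four sprung steel arms. Origin: centre of its underside; z up; both ways round are equal. Flat spine 40 wide, top at z = 52 mm, round black thumb pads 48 mm either side of the middle, each over a pair of arms; in the middle a black grip rib 20 wide (x), 60 long (y), z = 52 to 70 mm.
- shield_grip (a point): Middle of the shield's grip rib, 60.5 mm above its underside; axes as the shield's. Laid on the lamp, the flared arm tips (46 mm apart) rest astride the tube, unsnapped, 25 mm above home; it stays there if laid within about 4 mm of the middle sideways and rolls off if farther out.
- shield_end_a (a point): Point 26 mm above the shield's underside, 48 mm from its middle (-y end), midway between that pair of arms; on the lamp's axis when that end is home. The thumb pad's top is 26 mm above it. Pressing there with 6 to 12 N snaps that pair over the tube until a stop rests on it (twice that for both at once); this end then shows about 2 mm high until the other is home too.
- shield_end_b (a point): The same at the +y end.
- lamp: The lamp tube itself; origin as lamp_mid. Its glass is not to be touched by the robot.
- bottle_green: White bottle with green cap, 56 mm diameter, 110 mm high, standing; origin at the centre of its base. It, the red bulb and the shield stand in a row to the right of the reactor, in any order.
- bulb_red: Red rubber pipette bulb, 57 mm diameter, 82 mm high, standing; origin at the centre of its base.
- dropper: Small white bottle with black cap, 34 mm diameter, 78 mm high, standing right of the reactor's front corner; origin at the centre of its base.
- vial: Vial with black cap, 27 mm diameter, 50 mm high, standing behind the row; origin at the centre of its base.
- vial_white: Vial with white cap, 27 mm diameter, 50 mm high, standing behind the row, towards the reactor; origin at the centre of its base.

How it is judged:
By the outcome, as a careful person would: the job done as asked, in the order asked, and still so for the second after the job is handed in, with the robot touching nothing.
It also fails if it takes over 61 s, if anything falls off the work surface, if the arm or the gripper's body presses on something with over 40 N, if the wrist force passes 120 N, or if a joint passes its speed limit or range.

## Working session

There is one attempt and no reset: what is moved stays moved. The work goes in short steps, Python scripts to look and compute and a tool call to move; the robot and the scene stay as the last step left them, time stands still between calls to the robot, and variables do not carry over. Pictures are saved under pics/ and viewed, at most 10 in all, crops included, and the job is handed in when it is done.

Besides the shell and the picture viewer there is one more tool, called after "Call:" in YAML: its name, and indented under it one key for each argument. servo_tool: Moves the arm, as the interface text tells. Shifts and turns lie within -1 to 1; 1 stands for 1000 mm of shift or pi rad of turn. Its arguments: {"type":"object","properties":{"motion":{"type":"array","items":{"type":"object","properties":{"fingers":{"type":"number"},"xyz":{"type":"array","items":{"type":"number"}},"angular":{"type":"array","items":{"type":"number"}}}}}},"required":["motion"]}

```bash
ls; mkdir -p pics; cat > h.py <<'E'
import numpy as np, cv2
from bench import manip, eyes
from scipy.spatial.transform import Rotation as R
def K(p):
    h=p["image"].shape[0]; f=h/2/np.tan(np.radians(p["fovy"])/2)
    return np.array([[f,0,p["cx"]],[0,f,p["cy"]],[0,0,1]])
def ext(p,st=None):
    if "extrinsics" in p: return np.array(p["extrinsics"])
    T=np.eye(4); T[:3,:3]=R.from_rotvec(st["tcp_rot"]).as_matrix(); T[:3,3]=st["tool_pos"]
    return np.linalg.inv(T@np.array(p["T_tool_cam"]))
def ray(k,E,px):
    d=E[:3,:3].T@np.linalg.solve(k,[px[0],px[1],1]); return -E[:3,:3].T@E[:3,3], d/np.linalg.norm(d)
def tri(rays):
    A=0;b=0
    for o,d in rays:
        P=np.eye(3)-np.outer(d,d); A=A+P; b=b+P@o
    x=np.linalg.solve(A,b); return x, max(np.linalg.norm(np.cross(x-o,d)) for o,d in rays)
def proj(k,E,X):
    c=E[:3,:3]@X+E[:3,3]; q=k@c; return q[:2]/q[2]
def save(p,n): cv2.imwrite("pics/"+n, p["image"][:,:,::-1])
E
python3 - <<'E'
from h import *
s=manip.read_state(); print(s, manip.tcp_to_grasp)
names="reactor shutter_bar lamp_mid shield shield_grip shield_end_a bottle_green bulb_red dropper vial vial_white".split()
obs={}
for n in ["scene","top"]:
    p=eyes.capture(n); save(p,n+".png"); k=K(p);E=ext(p)
    print(n,p["fovy"],p["cx"],p["cy"],"cam",(-E[:3,:3].T@E[:3,3]).round(3))
    for q in names:
        r=eyes.spot_point(q,p)
        obs[n,q]=[(ray(k,E,x["pixel"])) for x in r]
        print(q,[(np.round(x["pixel"]).tolist(),round(x["conf"],2)) for x in r][:3])
for q in names:
    if obs["scene",q] and obs["top",q]:
        x,e=tri([obs["scene",q][0],obs["top",q][0]]); print(q,x.round(4),round(e,4))
E
```

```text
pics
{'clock': 0.0, 'joint_pos': array([-1.25521073,  0.41192622, -0.01274402,  1.59706249,  0.00562509,
        1.13426989, -0.0822035 ]), 'qd': array([ 0.0017624 ,  0.00034955, -0.00075721, -0.00023086,  0.00228163,
        0.00091149, -0.00017458]), 'joint_torque': array([-5.25423093e-04, -6.00639153e+01,  6.81737401e-01, -2.99411881e+01,
        1.36883953e-02,  1.03291162e-02, -1.56594950e-05]), 'tool_pos': array([0.23389892, 0.57917399, 0.30302885]), 'tcp_rot': array([-5.99025852e-01, -3.08376259e+00,  2.54347176e-03]), 'wrist_force': array([0.08509868, 0.01581977, 0.85068147]), 'torque': array([0.00044177, 0.01740931, 0.02658999]), 'finger_force': 0.0, 'grip_width': 0.08546439374919422} 0.0539
scene 55.38218946363543 273.7433818038142 213.58960266959392 cam [ 0.546 -0.794  0.59 ]
reactor [([304.0, 204.0], 0.59)]
shutter_bar [([235.0, 176.0], 0.81)]
lamp_mid []
shield [([322.0, 298.0], 0.73)]
shield_grip [([326.0, 271.0], 0.6)]
shield_end_a [([319.0, 306.0], 0.71), ([333.0, 274.0], 0.6)]
bottle_green [([266.0, 291.0], 0.58)]
bulb_red [([199.0, 293.0], 0.86)]
dropper [([322.0, 3
[... 347 characters left out ...]
 174.0], 0.16)]
shield_end_a [([334.0, 158.0], 0.96), ([376.0, 171.0], 0.67)]
bottle_green [([347.0, 215.0], 0.65), ([312.0, 125.0], 0.4)]
bulb_red [([350.0, 279.0], 0.93)]
dropper [([289.0, 280.0], 0.62)]
vial [([327.0, 130.0], 0.62)]
vial_white [([309.0, 126.0], 0.45)]
reactor [0.6278 0.035  0.0048] 0.0012
shutter_bar [0.4521 0.0295 0.0879] 0.0025
shield [ 0.647  -0.2714  0.0007] 0.002
shield_grip [ 0.6467 -0.2699  0.0721] 0.0011
shield_end_a [ 0.6661 -0.2343 -0.0571] 0.0184
bottle_green [ 5.414e-01 -2.558e-01  5.000e-04] 0.004
bulb_red [ 0.4085 -0.261  -0.0027] 0.0008
dropper [ 0.5317 -0.1645 -0.0884] 0.1319
vial [ 0.7373 -0.2111 -0.0023] 0.0013
vial_white [ 0.7485 -0.1706 -0.0055] 0.0042
```

```bash
python3 -c "
import cv2,numpy as np
a=cv2.imread('pics/scene.png');b=cv2.imread('pics/top.png')
cv2.imwrite('pics/a.png',cv2.resize(a,(800,600)));cv2.imwrite('pics/b.png',cv2.resize(b,(800,600)))"
```

```text
(no output)
```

View pics/a.png

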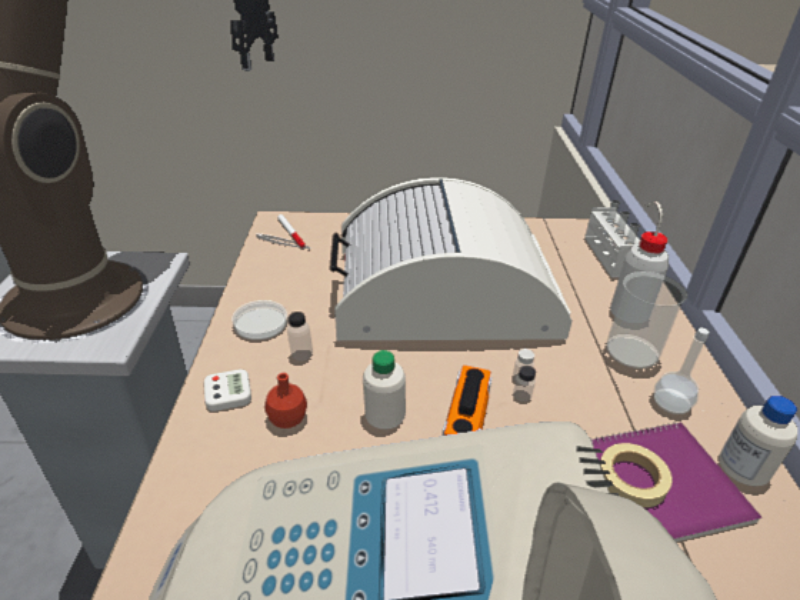

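View pics/b.png

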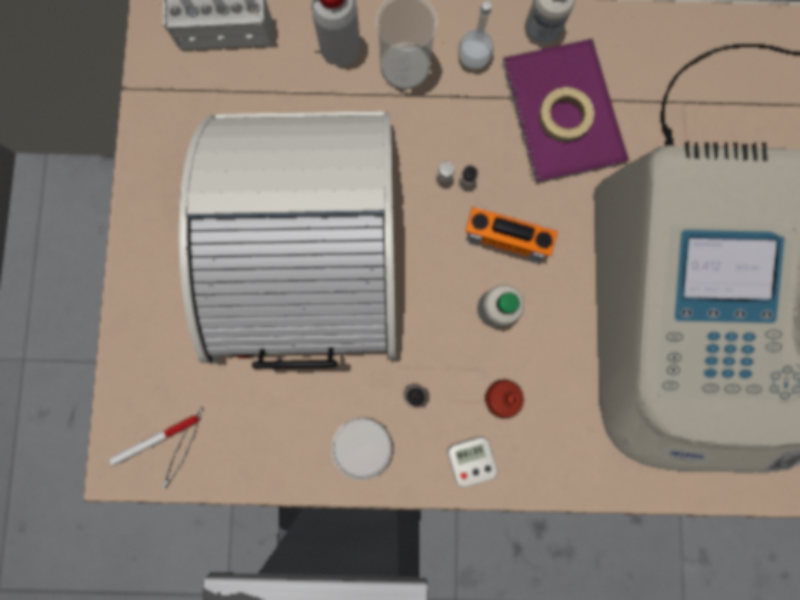

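The scene view shows the reactor shut, with its bar near (337,253). The orange shield is at (468,398), between the green bottle (384,390) and the two vials (525,375). The top view puts the shield at (512,233), turned about -15°, and the reactor nearly square to the world axes. I'll move in front of the bar first.

```bash
cat >> h.py <<'E'
def pose(st): return np.array(st["tool_pos"]), R.from_rotvec(st["tcp_rot"])
def down(yaw_y): # tool z down, tool y at world heading yaw_y (deg)
    a=np.radians(yaw_y); y=np.array([np.cos(a),np.sin(a),0]); z=np.array([0,0,-1.]); return R.from_matrix(np.c_[np.cross(y,z),y,z])
def plan(targets,rots):
    st=manip.read_state(); p,r=pose(st); yy=r.as_matrix()[:,1]
    print("t",round(st["clock"],2),"at",p.round(4),"yaw_y",np.degrees(np.arctan2(yy[1],yy[0])).round(2),"F",st["wrist_force"].round(1),"w",round(st["grip_width"],4))
    for t,q in zip(targets,rots):
        print("xyz",(r.inv().apply(np.array(t)-p)).round(4).tolist(),"ang",((r.inv()*q).as_rotvec()/np.pi).round(4).tolist())
E
python3 - <<'E'
from h import *
p=eyes.capture("wrist"); print(np.array(p["T_tool_cam"]).round(3),p["fovy"])
t=eyes.capture("top");k=K(t);E=ext(t)
for px in [(180.6,256.2),(238,254.8)]:
    o,d=ray(k,E,px); print(o+d*(.088-o[2])/d[2])
for px in [(334,158),(376,171)]:
    o,d=ray(k,E,px); print(o+d*(.026-o[2])/d[2])
o,d=ray(k,E,(289,280)); print("dropper",o+d*(0.0-o[2])/d[2])
plan([[.39,.03,.30]],[down(0)])
E
```

```text
[[-0.    -0.964 -0.267  0.067]
 [ 1.    -0.    -0.001  0.001]
 [ 0.001 -0.267  0.964 -0.07 ]
 [ 0.     0.     0.     1.   ]] 63.63221237231202
[0.44763207 0.07843388 0.088     ]
[ 0.45305816 -0.031304    0.088     ]
[ 0.66441801 -0.2225252   0.026     ]
[ 0.63840786 -0.31191616  0.026     ]
dropper [ 0.40489899 -0.13285255  0.        ]
t 1.3 at [0.234  0.5795 0.3039] yaw_y 68.01 F [-0.2  0.5  0.5] w 0.0855
xyz [-0.3504, -0.4512, 0.0039] ang [0.0, -0.0, 0.3778]
```

Call:
servo_tool:
  motion:
    - {"fingers": -1,"xyz": [-0.35,-0.451,0],"angular": [0,0,0.377]}
    - {"fingers": -1,"xyz": [-0.35,-0.451,0],"angular": [0,0,0.377]}
    - {"fingers": -1,"xyz": [-0.35,-0.451,0],"angular": [0,0,0.377]}
    - {"fingers": -1,"xyz": [-0.35,-0.451,0],"angular": [0,0,0.377]}
    - {"fingers": -1,"xyz": [-0.35,-0.451,0],"angular": [0,0,0.377]}

```text
clock: 1.8
tool_pos: [0.3025, 0.3371, 0.304]
tcp_rot: [-1.695, -2.645, -0.001]
wrist_force: [1.5, 0.4, -0.3]
grip_width: 0.0123
finger_force: 0.0
```

```bash
python3 - <<'E'
from h import *
plan([[.39,.03,.30]],[down(3)])
E
```

```text
t 1.8 at [0.3025 0.3371 0.304 ] yaw_y 24.69 F [ 1.5  0.4 -0.3] w 0.0123
xyz [-0.3156, -0.0487, 0.0038] ang [0.0001, -0.0002, 0.1205]
```

Call:
servo_tool:
  motion:
    - {"fingers": -1,"xyz": [-0.316,-0.049,0],"angular": [0,0,0.12]}
    - {"fingers": -1,"xyz": [-0.316,-0.049,0],"angular": [0,0,0.12]}
    - {"fingers": -1,"xyz": [-0.316,-0.049,0],"angular": [0,0,0.12]}
    - {"fingers": -1,"xyz": [-0.316,-0.049,0],"angular": [0,0,0.12]}
    - {"fingers": -1,"xyz": [-0.316,-0.049,0],"angular": [0,0,0.12]}

```text
clock: 2.3
tool_pos: [0.3722, 0.097, 0.3043]
tcp_rot: [-2.154, -2.287, -0.002]
wrist_force: [1.8, 0.8, 0.3]
grip_width: 0.0002
finger_force: 0.0
```

```bash
python3 - <<'E'
from h import *
plan([[.39,.03,.30],[.39,.03,.15]],[down(3)]*2)
E
```

```text
t 2.3 at [0.3722 0.097  0.3043] yaw_y 3.45 F [1.8 0.8 0.3] w 0.0002
xyz [-0.0679, 0.0137, 0.0042] ang [0.0003, -0.0004, 0.0025]
xyz [-0.0681, 0.0135, 0.1542] ang [0.0003, -0.0004, 0.0025]
```

Call:
servo_tool:
  motion:
    - {"fingers": -1,"xyz": [-0.045,0.01,0.004],"angular": [0,0,0]}
    - {"fingers": -1,"xyz": [-0.068,0.0135,0.04],"angular": [0,0,0]}
    - {"fingers": -1,"xyz": [-0.068,0.0135,0.09],"angular": [0,0,0]}
    - {"fingers": -1,"xyz": [-0.068,0.0135,0.135],"angular": [0,0,0]}
    - {"fingers": -1,"xyz": [-0.068,0.0135,0.159],"angular": [0,0,0]}

```text
clock: 2.8
tool_pos: [0.3884, 0.0313, 0.1424]
tcp_rot: [-2.154, -2.286, 0.004]
wrist_force: [1.2, 0.4, -0.5]
grip_width: -0.0004
finger_force: 0.0
```

```bash
python3 - <<'E'
from h import *
# arc: bar at angle th; TCP = bar + offset(-d, +h)
st=manip.read_state(); p,_=pose(st)
c=np.array([np.cos(np.radians(2.8)),np.sin(np.radians(2.8))])
T=[]
B0=np.array([.4505,.0265,.088]); 
for th in [0,.1,.2,.3,.4,.5,.6,.7,.8]:
    a=.927-th; dx=.184-.230*np.sin(a); z=-.05+.230*np.cos(a)
    b=B0+np.r_[c*dx,0]; b[2]=z
    T.append(b+np.r_[-c*.021,.057])
plan(T,[down(2.8)]*len(T))
p=eyes.capture("wrist"); save(p,"w1.png"); r=eyes.spot_point("shutter_bar",p); print(r)
p=eyes.capture("scene"); cv2.imwrite("pics/s1.png",cv2.resize(p["image"][60:260,150:400,::-1],(750,600)))
E
```

```text
t 2.8 at [0.3884 0.0313 0.1424] yaw_y 3.4 F [ 1.2  0.4 -0.5] w -0.0004
xyz [-0.0082, 0.0407, -0.0027] ang [-0.0008, 0.0005, 0.0033]
xyz [-0.0084, 0.0554, -0.0204] ang [-0.0008, 0.0005, 0.0033]
xyz [-0.0086, 0.0717, -0.0366] ang [-0.0008, 0.0005, 0.0033]
xyz [-0.0088, 0.0896, -0.051] ang [-0.0008, 0.0005, 0.0033]
xyz [-0.009, 0.1089, -0.0636] ang [-0.0008, 0.0005, 0.0033]
xyz [-0.0092, 0.1292, -0.0742] ang [-0.0008, 0.0005, 0.0033]
xyz [-0.0095, 0.1506, -0.0827] ang [-0.0008, 0.0005, 0.0033]
xyz [-0.0097, 0.1727, -0.0891] ang [-0.0008, 0.0005, 0.0033]
xyz [-0.01, 0.1953, -0.0932] ang [-0.0008, 0.0005, 0.0033]
[{'pixel': [430.5, 301.2], 'conf': 0.75}]
```

View pics/s1.png

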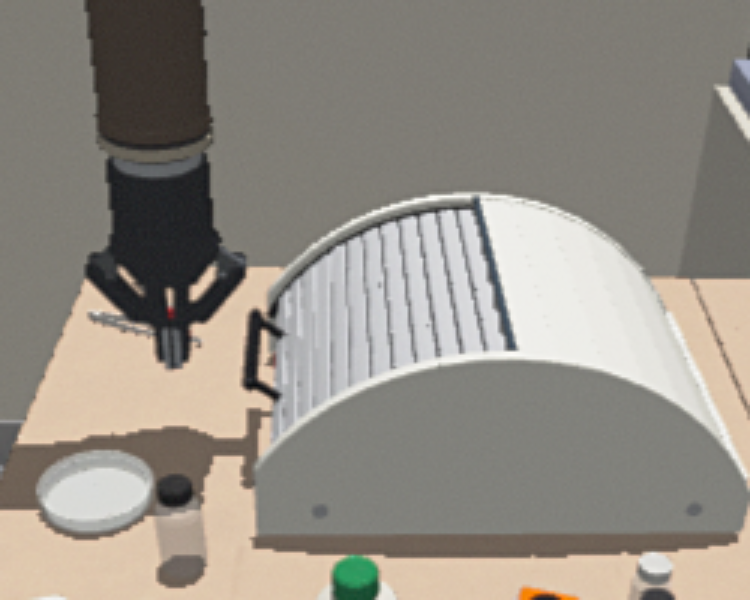

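Call:
servo_tool:
  motion:
    - {"fingers": -1,"xyz": [-0.008,0.036,-0.003],"angular": [0,0,0.003]}
    - {"fingers": -1,"xyz": [-0.008,0.05,-0.01],"angular": [0,0,0.003]}
    - {"fingers": -1,"xyz": [-0.008,0.062,-0.021],"angular": [0,0,0.003]}
    - {"fingers": -1,"xyz": [-0.009,0.077,-0.037],"angular": [0,0,0.003]}
    - {"fingers": -1,"xyz": [-0.009,0.095,-0.051],"angular": [0,0,0.003]}

```text
clock: 3.45
tool_pos: [0.4818, 0.0281, 0.1982]
tcp_rot: [-2.161, -2.272, 0.007]
wrist_force: [-12.8, -1.3, 12.8]
grip_width: -0.0001
finger_force: 7.3
```

```bash
python3 - <<'E'
from h import *
p=eyes.capture("scene"); cv2.imwrite("pics/s2.png",cv2.resize(p["image"][60:260,150:400,::-1],(750,600)))
E
```

```text
(no output)
```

View pics/s2.png

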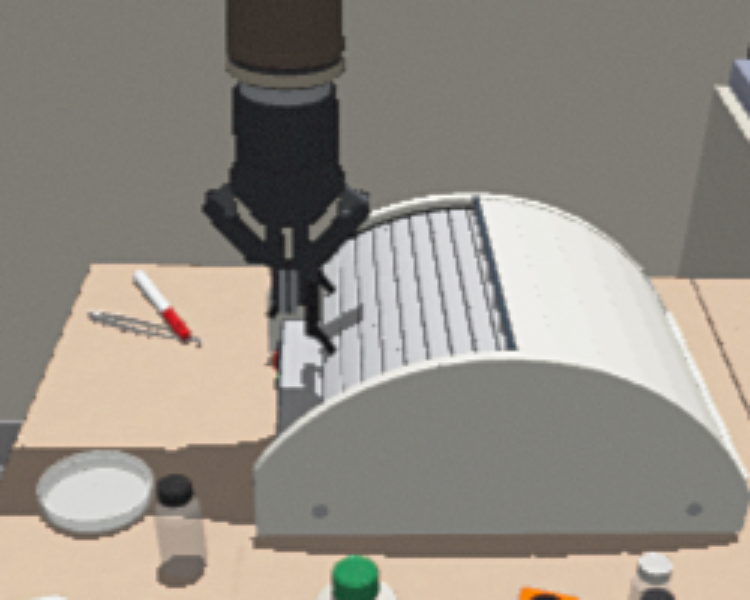

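The bar is against the fingers and the shutter has begun to rise, to about 0.3 rad. I'll keep following the arc.

Call:
servo_tool:
  motion:
    - {"fingers": -1,"xyz": [0,0.019,-0.016],"angular": [0,0,0]}
    - {"fingers": -1,"xyz": [0,0.04,-0.027],"angular": [0,0,0]}
    - {"fingers": -1,"xyz": [0,0.062,-0.036],"angular": [0,0,0]}
    - {"fingers": -1,"xyz": [0,0.084,-0.043],"angular": [0,0,0]}
    - {"fingers": -1,"xyz": [0,0.107,-0.047],"angular": [0,0,0]}

```text
clock: 4.0
tool_pos: [0.5931, 0.0341, 0.2466]
tcp_rot: [2.163, 2.275, 0.005]
wrist_force: [-0.1, -1.0, -0.2]
grip_width: 0.0003
finger_force: 0.2
```

```bash
python3 - <<'E'
from h import *
plan([[.50,.0,.38]],[down(2.8)])
p=eyes.capture("scene"); cv2.imwrite("pics/s3.png",cv2.resize(p["image"][60:260,150:400,::-1],(750,600)))
E
```

```text
t 4.0 at [0.5931 0.0341 0.2466] yaw_y 2.9 F [-0.1 -1.  -0.2] w 0.0003
xyz [-0.0293, -0.0943, -0.1337] ang [0.0011, -0.0002, 0.0006]
```

View pics/s3.png

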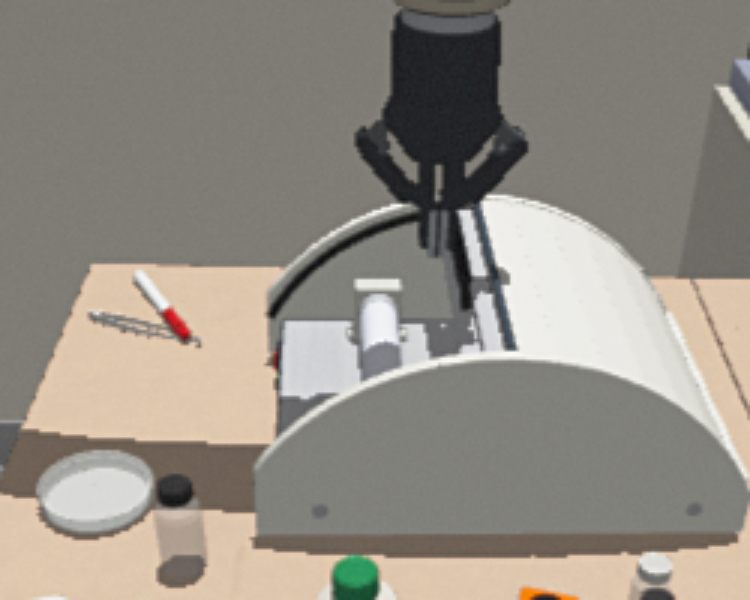

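Call:
servo_tool:
  motion:
    - {"fingers": -1,"xyz": [0,-0.01,-0.04],"angular": [0,0,0]}
    - {"fingers": -1,"xyz": [-0.01,-0.02,-0.08],"angular": [0,0,0]}
    - {"fingers": 0.2,"xyz": [-0.02,-0.033,-0.115],"angular": [0,0,0]}
    - {"fingers": 0.2,"xyz": [-0.02,-0.033,-0.115],"angular": [0,0,0]}
    - {"fingers": 0.2,"xyz": [-0.02,-0.033,-0.115],"angular": [0,0,0]}

```text
clock: 4.55
tool_pos: [0.5599, 0.012, 0.3608]
tcp_rot: [2.164, 2.275, 0.007]
wrist_force: [0.2, -0.1, -1.5]
grip_width: 0.0433
finger_force: 0.0
```

```bash
cat >> h.py <<'E'
import pickle
def look(cam,queries,tag,png=None):
    st=manip.read_state(); p=eyes.capture(cam); k=K(p);E=ext(p,st)
    if png: save(p,png)
    out={}
    for q in queries:
        r=[x for x in eyes.spot_point(q,p) if x["conf"]>.25]; out[q]=[(x["pixel"],x["conf"]) for x in r]
        print(tag,q,[(np.round(a).tolist(),round(c,2)) for a,c in out[q]])
    pickle.dump((k,E,out,p["image"]),open(tag+".pkl","wb")); return k,E,out
def onz(k,E,px,z):
    o,d=ray(k,E,px); return o+d*(z-o[2])/d[2]
E
python3 - <<'E'
from h import *
plan([[.50,-.06,.36]],[down(2.8)])
k,E,o=look("wrist",["lamp_mid","lamp","shutter_bar","reactor"],"v1","v1.png")
k,E,o=look("top",["lamp_mid","lamp","shutter_bar","reactor"],"t1","t1.png")
a=cv2.imread("pics/v1.png");b=cv2.imread("pics/t1.png"); b=b[60:270,110:390]
cv2.imwrite("pics/c1.png",np.hstack([cv2.resize(a,(400,300)),cv2.resize(b,(400,300))]))
E
```

```text
t 4.55 at [0.5599 0.012  0.3608] yaw_y 2.86 F [ 0.2 -0.1 -1.5] w 0.0433
xyz [-0.0689, -0.0634, 0.0004] ang [0.0014, -0.0004, 0.0003]
v1 lamp_mid [([274.0, 160.0], 0.77)]
v1 lamp [([273.0, 163.0], 0.76)]
v1 shutter_bar [([399.0, 180.0], 0.78), ([273.0, 165.0], 0.66)]
v1 reactor [([335.0, 154.0], 0.58)]
t1 lamp_mid [([210.0, 202.0], 0.65)]
t1 lamp [([208.0, 205.0], 0.62)]
t1 shutter_bar [([198.0, 140.0], 0.71)]
t1 reactor [([209.0, 174.0], 0.91)]
```

View pics/v1.png

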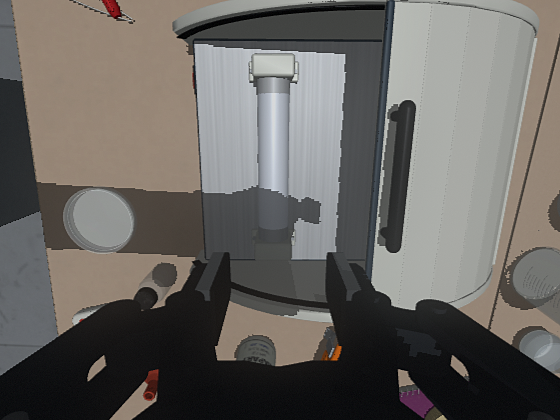

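The wrist view shows the open reactor. The lamp tube spans columns 258–289 and rows 78–232, and the bar is parked at (400,178). Next I'll measure the lamp axis from this view and the top view.

```bash
python3 - <<'E'
from h import *
k,E,o,im=pickle.load(open("v1.pkl","rb")); k2,E2,o2,im2=pickle.load(open("t1.pkl","rb"))
for q in ["lamp_mid","shutter_bar","reactor"]:
    x,e=tri([ray(k,E,o[q][0][0]),ray(k2,E2,o2[q][0][0])]); print(q,x.round(4),round(e,4))
print("lamp z=.077", onz(k,E,o["lamp_mid"][0][0],.077), onz(k2,E2,o2["lamp_mid"][0][0],.077))
g=cv2.cvtColor(im,cv2.COLOR_RGB2GRAY).astype(float)
for r in range(95,180,12): print(r,g[r-2:r+3,248:300:2].mean(0).astype(int).tolist())
# bar ends in wrist view
for px in [(408,106),(394,246)]: print("bar end",onz(k,E,px,.179))
# front plinth edge, cheek corners from view
for px in [(195,42),(204,258)]: print("tray corner",onz(k,E,px,.046))
E
```

```text
lamp_mid [0.5578 0.0335 0.0569] 0.0015
shutter_bar [0.6509 0.0394 0.1803] 0.0003
reactor [0.6269 0.0417 0.0217] 0.0028
lamp z=.077 [0.55649714 0.03663324 0.077     ] [0.55628024 0.02956433 0.077     ]
95 [186, 186, 181, 182, 155, 112, 135, 155, 162, 175, 184, 198, 217, 218, 206, 191, 175, 169, 160, 145, 118, 179, 190, 185, 181, 188]
107 [183, 184, 181, 180, 188, 111, 141, 156, 167, 174, 183, 196, 215, 216, 203, 188, 177, 170, 161, 147, 115, 182, 188, 182, 179, 185]
119 [181, 181, 179, 177, 187, 108, 141, 156, 167, 174, 183, 195, 215, 215, 201, 188, 177, 171, 161, 147, 113, 178, 185, 179, 177, 182]
131 [177, 180, 178, 174, 180, 116, 140, 155, 166, 175, 182, 193, 213, 214, 199, 186, 176, 170, 160, 146, 112, 180, 182, 174, 175, 177]
143 [174, 178, 177, 170, 175, 121, 139, 155, 166, 174, 181, 192, 211, 211, 197, 185, 176, 170, 160, 145, 120, 176, 178, 170, 173, 175]
155 [171, 175, 175, 168, 176, 105, 138, 154, 166, 173, 181, 190, 208, 208, 195, 184, 175, 169, 159, 143, 116, 174, 175, 167, 170, 172]
167 [169, 172, 174, 166, 165, 123, 136, 153, 165, 172, 180, 188, 204, 204, 192, 183, 175, 167, 157, 140, 125, 170, 171, 163, 168, 169]
179 [165, 168, 172, 163, 161, 123, 133, 151, 163, 170, 178, 187, 200, 200, 190, 181, 173, 166, 155, 137, 137, 168, 168, 161, 164, 165]
bar end [0.65042547 0.09243399 0.179     ]
bar end [ 0.65545251 -0.01419686  0.179     ]
tray corner [0.4691491  0.15109734 0.046     ]
tray corner [ 0.47654748 -0.09050095  0.046     ]
```

```bash
python3 - <<'E'
import cv2
b=cv2.imread("pics/t1.png")[90:290,110:400]; cv2.imwrite("pics/c1.png",cv2.resize(b,(800,552),interpolation=cv2.INTER_CUBIC))
E
```

```text
(no output)
```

View pics/c1.png

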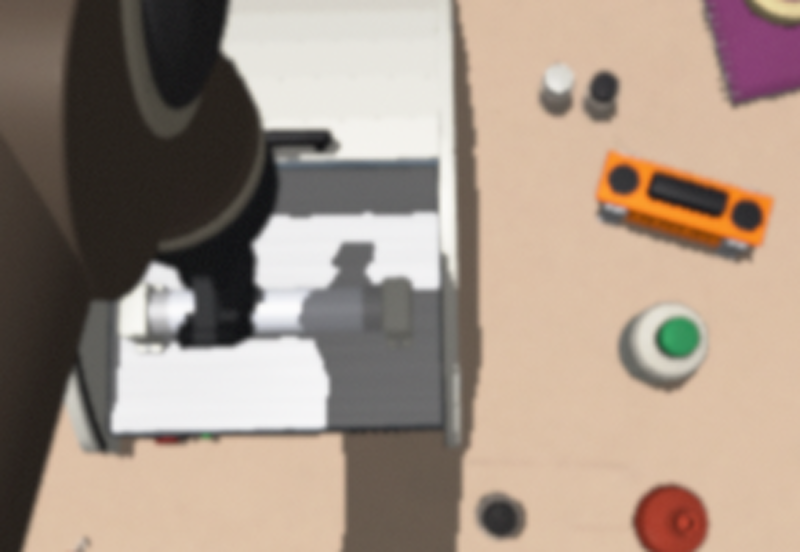

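```bash
python3 - <<'E'
from h import *
k,E,o,im=pickle.load(open("v1.pkl","rb")); print(k[0,2])
a=onz(k,E,(273,95),.077);b=onz(k,E,(273,179),.077); print(a,b,np.degrees(np.arctan2(*(a-b)[:2])))
plan([[.647,-.272,.30]],[down(-16)])
E
```

```text
277.74722915649727
[0.55268947 0.10120524 0.077     ] [0.55656582 0.01699384 0.077     ] -2.635534317425143
t 5.05 at [0.5599 0.0124 0.3574] yaw_y 2.9 F [-0.  -0.4  0.1] w 0.0513
xyz [-0.2884, 0.0727, 0.0575] ang [-0.0003, 0.0002, 0.105]
```

Call:
servo_tool:
  motion:
    - {"fingers": 0.2,"xyz": [-0.05,0.012,0],"angular": [0,0,0.02]}
    - {"fingers": 0.2,"xyz": [-0.288,0.073,0.02],"angular": [0,0,0.105]}
    - {"fingers": 0.2,"xyz": [-0.288,0.073,0.03],"angular": [0,0,0.105]}
    - {"fingers": 0.2,"xyz": [-0.288,0.073,0.04],"angular": [0,0,0.105]}
    - {"fingers": 0.2,"xyz": [-0.288,0.073,0.05],"angular": [0,0,0.105]}

```text
clock: 5.55
tool_pos: [0.6331, -0.225, 0.323]
tcp_rot: [2.508, 1.891, 0.001]
wrist_force: [1.3, 0.4, 0.2]
grip_width: 0.0511
finger_force: 0.0
```

Call:
servo_tool:
  motion:
    - {"fingers": 0.2,"xyz": [-0.04,0.008,0.005],"angular": [0,0,0]}
    - {"fingers": 0.2,"xyz": [-0.04,0.008,0.005],"angular": [0,0,0]}
    - {"fingers": 0.2,"xyz": [-0.04,0.008,0.005],"angular": [0,0,0]}
    - {"fingers": 0.2,"xyz": [-0.04,0.008,0.005],"angular": [0,0,0]}
    - {"fingers": 0.2,"xyz": [-0.04,0.008,0.005],"angular": [0,0,0]}

```text
clock: 6.05
tool_pos: [0.6296, -0.2619, 0.3183]
tcp_rot: [-2.506, -1.894, -0.001]
wrist_force: [0.2, 0.3, 0.2]
grip_width: 0.0513
finger_force: 0.0
```

```bash
python3 - <<'E'
from h import *
k,E,o=look("wrist",["shield_grip","shield_end_a","shield","bottle_green"],"v2","v2.png")
k2,E2,o2=look("scene",["shield_grip","shield","bottle_green"],"t2")
k3,E3,o3=look("top",["lamp_mid"],"t3")
print("top lamp",onz(k3,E3,o3["lamp_mid"][0][0],.077) if o3["lamp_mid"] else 0)
for q in ["shield_grip","shield","bottle_green"]:
    if o[q] and o2[q]: x,e=tri([ray(k,E,o[q][0][0]),ray(k2,E2,o2[q][0][0])]); print(q,x.round(4),round(e,4))
print("grip z .0605",onz(k,E,o["shield_grip"][0][0],.0605))
for a in o["shield_end_a"]: print(onz(k,E,a[0],.026))
plan([[.647,-.272,.30]],[down(-16)])
E
```

```text
v2 shield_grip [([303.0, 191.0], 0.65)]
v2 shield_end_a [([297.0, 137.0], 0.93), ([298.0, 228.0], 0.59)]
v2 shield [([296.0, 181.0], 0.59)]
v2 bottle_green [([204.0, 193.0], 0.72), ([298.0, 182.0], 0.31)]
t2 shield_grip [([329.0, 274.0], 0.69), ([266.0, 287.0], 0.63), ([202.0, 290.0], 0.45)]
t2 shield [([331.0, 273.0], 0.26)]
t2 bottle_green [([266.0, 292.0], 0.6)]
t3 lamp_mid [([208.0, 202.0], 0.97)]
top lamp [0.5548017  0.03265691 0.077     ]
shield_grip [ 0.6533 -0.2704  0.0644] 0.0
shield [ 0.6538 -0.2607  0.0583] 0.0049
bottle_green [ 0.5397 -0.2557 -0.0025] 0.0017
grip z .0605 [ 0.65337673 -0.27132384  0.0605    ]
[ 0.66258248 -0.22148969  0.026     ]
[ 0.63826618 -0.318689    0.026     ]
t 6.6 at [ 0.629  -0.2637  0.3182] yaw_y -16.0 F [0.4 0.7 0.8] w 0.0512
xyz [-0.003, 0.0196, 0.0182] ang [0.0, -0.0, -0.0]
```

View pics/v2.png

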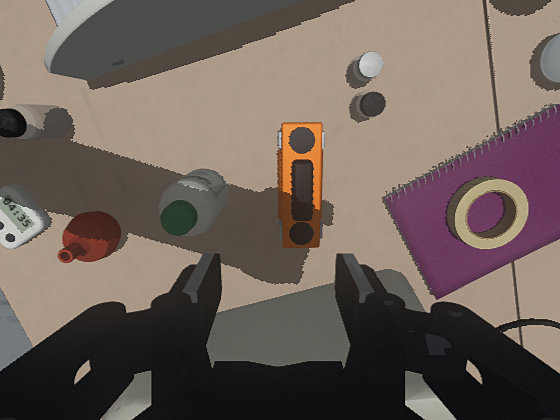

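The wrist view shows the shield lined up with the tool's x axis. Its pads are at (301,139) and (301,233), the rib centre at about (303,190), and the bottle is clear to the left at (195,205).

```bash
python3 - <<'E'
from h import *
k,E,o,im=pickle.load(open("v2.pkl","rb"))
g=cv2.cvtColor(im,cv2.COLOR_RGB2HSV)
m=((g[:,:,0]<20)&(g[:,:,1]>180)&(g[:,:,2]>120)).astype(np.uint8)
m[:, :270]=0;m[:,335:]=0;m[:115]=0;m[255:]=0
for r in (126,152,220,243): c=np.where(m[r])[0]; print(r,c.min(),c.max())
hsv=im[:,:,:].astype(int).sum(2); 
a=onz(k,E,(301.5,139),.052);b=onz(k,E,(301.5,233),.052);print(a,b,(a+b)/2,np.degrees(np.arctan2(*(a-b)[:2])))
print(onz(k,E,(302.5,190.5),.070))
G=manip.tcp_to_grasp
T=[np.array([.653,-.271,.16]),np.array([.653,-.271,.0605+G])]
plan(T,[down(-16)]*2)
E
```

```text
126 282 321
152 279 321Traceback (most recent call last):
  File "<stdin>", line 6, in <module>
    return umr_minimum(a, axis, None, out, keepdims, initial, where)
ValueError: zero-size array to reduction operation minimum which has no identity
```

```bash
python3 - <<'E'
from h import *
k,E,o,im=pickle.load(open("v2.pkl","rb"))
g=cv2.cvtColor(im,cv2.COLOR_RGB2HSV)
m=((g[:,:,0]<20)&(g[:,:,1]>180)&(g[:,:,2]>60)).astype(np.uint8)
for r in (126,152,200,220,245): c=np.where(m[r,275:330])[0]+275; print(r,c.min() if len(c) else 0,c.max() if len(c) else 0)
a=onz(k,E,(301.5,139),.052);b=onz(k,E,(301.5,233),.052);print(a,b,(a+b)/2,np.degrees(np.arctan2(*(a-b)[:2])))
print(onz(k,E,(302.5,190.5),.070))
G=manip.tcp_to_grasp
T=[np.array([.653,-.271,.16]),np.array([.653,-.271,.0605+G])]
plan(T,[down(-16)]*2)
E
```

```text
126 282 321
152 279 322
200 279 321
220 283 319
245 283 318
[ 0.66548054 -0.22239962  0.052     ] [ 0.64072318 -0.31606036  0.052     ] [ 0.65310186 -0.26922999  0.052     ] 14.806358362162658
[ 0.65308538 -0.26819782  0.07      ]
t 6.6 at [ 0.629  -0.2637  0.3182] yaw_y -16.0 F [0.4 0.7 0.8] w 0.0512
xyz [-0.0004, 0.0251, 0.1582] ang [0.0, -0.0, -0.0]
xyz [-0.0004, 0.0251, 0.2038] ang [0.0, -0.0, -0.0]
```

Call:
servo_tool:
  motion:
    - {"fingers": 0.2,"xyz": [0.002,0.0255,0.04],"angular": [0,0,-0.0055]}
    - {"fingers": 0.2,"xyz": [0.002,0.0255,0.08],"angular": [0,0,-0.0055]}
    - {"fingers": 0.2,"xyz": [0.002,0.0255,0.125],"angular": [0,0,-0.0055]}
    - {"fingers": 0.2,"xyz": [0.002,0.0255,0.158],"angular": [0,0,-0.0055]}
    - {"fingers": 0.2,"xyz": [0.002,0.0255,0.158],"angular": [0,0,-0.0055]}

```text
clock: 7.1
tool_pos: [0.6517, -0.2673, 0.1547]
tcp_rot: [-2.487, -1.908, 0.008]
wrist_force: [-0.7, 0.6, 0.3]
grip_width: 0.0512
finger_force: 0.0
```

```bash
python3 - <<'E'
from h import *
k,E,o=look("wrist",["shield_grip","shield_end_a"],"v3")
im=pickle.load(open("v3.pkl","rb"))[3]
p=eyes.capture("scene"); 
cv2.imwrite("pics/c3.png",np.hstack([cv2.resize(im,(400,300)),cv2.resize(p["image"][180:330,250:450],(400,300))])[:,:,::-1])
if o["shield_grip"]: print(onz(k,E,o["shield_grip"][0][0],.0605))
plan([[.653,-.269,.128]],[down(-15)])
E
```

```text
v3 shield_grip [([285.0, 254.0], 0.73)]
v3 shield_end_a [([282.0, 304.0], 0.93), ([283.0, 157.0], 0.71)]
[ 0.65451078 -0.26923691  0.0605    ]
t 7.3 at [ 0.6551 -0.2697  0.1628] yaw_y -15.02 F [ 0.9 -0.3  0.9] w 0.0512
xyz [0.0002, -0.0023, 0.0348] ang [0.0012, 0.0002, -0.0001]
```

View pics/c3.png

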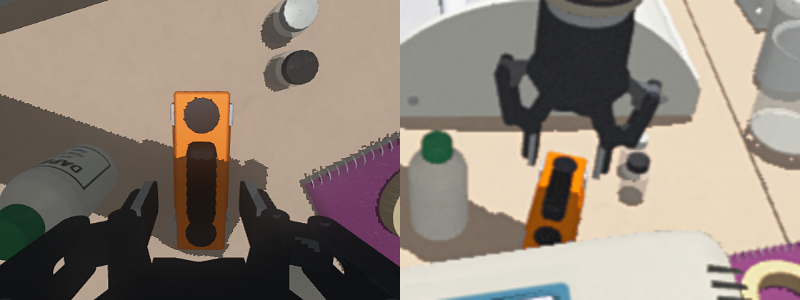

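Call:
servo_tool:
  motion:
    - {"fingers": 0.2,"xyz": [0,0,0.012],"angular": [0,0,0]}
    - {"fingers": 0.2,"xyz": [0,0,0.022],"angular": [0,0,0]}
    - {"fingers": 0.2,"xyz": [0,0,0.028],"angular": [0,0,0]}
    - {"fingers": 0.2,"xyz": [0,0,0.031],"angular": [0,0,0]}
    - {"fingers": 0.2,"xyz": [0,0,0.031],"angular": [0,0,0]}

```text
clock: 7.8
tool_pos: [0.6538, -0.2687, 0.1284]
tcp_rot: [-2.492, -1.912, 0.001]
wrist_force: [-0.1, -0.8, 0.6]
grip_width: 0.0509
finger_force: 0.0
```

Call:
servo_tool:
  motion:
    - {"fingers": -0.2,"xyz": [0,0,0],"angular": [0,0,0]}
    - {"fingers": -0.4,"xyz": [0,0,0],"angular": [0,0,0]}
    - {"fingers": -1,"xyz": [0,0,0],"angular": [0,0,0]}
    - {"fingers": -1,"xyz": [0,0,0],"angular": [0,0,0]}
    - {"fingers": -1,"xyz": [0,0,0],"angular": [0,0,0]}

```text
clock: 8.3
tool_pos: [0.6543, -0.269, 0.1297]
tcp_rot: [2.492, 1.912, 0.001]
wrist_force: [-0.4, 1.4, 3.0]
grip_width: 0.018
finger_force: 61.3
```

```bash
python3 - <<'E'
from h import *
plan([[.653,-.269,.128]],[down(-15)])
print(manip.read_state()["finger_force"])
E
```

```text
t 8.3 at [ 0.6543 -0.269   0.1297] yaw_y -15.01 F [-0.4  1.4  3. ] w 0.018
xyz [-0.0004, -0.0012, 0.0017] ang [0.0003, -0.0, -0.0001]
61.27393126487732
```

Call:
servo_tool:
  motion:
    - {"fingers": -1,"xyz": [0,0,-0.015],"angular": [0,0,0]}
    - {"fingers": -1,"xyz": [0,0,-0.05],"angular": [0,0,0]}
    - {"fingers": -1,"xyz": [0,0,-0.1],"angular": [0,0,0]}
    - {"fingers": -1,"xyz": [0,0,-0.15],"angular": [0,0,0]}
    - {"fingers": -1,"xyz": [0,0,-0.19],"angular": [0,0,0]}

```text
clock: 8.8
tool_pos: [0.6538, -0.2692, 0.3231]
tcp_rot: [2.492, 1.91, 0.001]
wrist_force: [0.2, 0.1, -2.1]
grip_width: 0.0184
finger_force: 60.8
```

```bash
python3 - <<'E'
from h import *
plan([[.5557,.0355,.33]],[down(2.7)])
k,E,o=look("wrist",["shield_grip","shield_end_a"],"v4","v4.png")
E
```

```text
t 8.8 at [ 0.6538 -0.2692  0.3231] yaw_y -15.04 F [ 0.2  0.1 -2.1] w 0.0184
xyz [0.2688, -0.1738, -0.0074] ang [0.0006, 0.0002, -0.0986]
v4 shield_grip [([277.0, 276.0], 0.83), ([276.0, 232.0], 0.73)]
v4 shield_end_a [([275.0, 161.0], 0.58)]
```

Call:
servo_tool:
  motion:
    - {"fingers": -1,"xyz": [0.025,-0.016,-0.008],"angular": [0,0,-0.01]}
    - {"fingers": -1,"xyz": [0.067,-0.043,-0.008],"angular": [0,0,-0.025]}
    - {"fingers": -1,"xyz": [0.109,-0.07,-0.008],"angular": [0,0,-0.04]}
    - {"fingers": -1,"xyz": [0.15,-0.097,-0.008],"angular": [0,0,-0.055]}
    - {"fingers": -1,"xyz": [0.19,-0.123,-0.008],"angular": [0,0,-0.07]}

```text
clock: 9.45
tool_pos: [0.5827, -0.0513, 0.3258]
tcp_rot: [-2.264, -2.175, 0.003]
wrist_force: [0.5, 0.0, -2.0]
grip_width: 0.0179
finger_force: 60.7
```

```bash
python3 - <<'E'
from h import *
plan([[.5557,.0355,.33]],[down(2.7)])
E
```

```text
t 9.45 at [ 0.5827 -0.0513  0.3258] yaw_y -2.28 F [ 0.5  0.  -2. ] w 0.0179
xyz [0.0856, -0.0304, -0.0041] ang [-0.0008, -0.0001, -0.0276]
```

Call:
servo_tool:
  motion:
    - {"fingers": -1,"xyz": [0.04,-0.014,0],"angular": [0,0,-0.013]}
    - {"fingers": -1,"xyz": [0.07,-0.025,0],"angular": [0,0,-0.023]}
    - {"fingers": -1,"xyz": [0.086,-0.0305,0],"angular": [0,0,-0.0276]}
    - {"fingers": -1,"xyz": [0.086,-0.0305,0],"angular": [0,0,-0.0276]}
    - {"fingers": -1,"xyz": [0.086,-0.0305,0],"angular": [0,0,-0.0276]}

```text
clock: 9.95
tool_pos: [0.5575, 0.0328, 0.3268]
tcp_rot: [2.172, 2.269, -0.002]
wrist_force: [1.0, -0.1, -2.0]
grip_width: 0.0179
finger_force: 60.7
```

```bash
python3 - <<'E'
from h import *
plan([[.5557,.0355,.25]],[down(2.7)])
k,E,o=look("wrist",["lamp","lamp_mid","shield_end_a"],"v5","v5.png")
p=eyes.capture("scene"); s=p["image"]; save(p,"s5.png")
im=pickle.load(open("v5.pkl","rb"))[3]
cv2.imwrite("pics/c5.png",np.hstack([cv2.resize(im,(400,300)),cv2.resize(s[60:210,200:400],(400,300))])[:,:,::-1])
E
```

```text
t 9.95 at [0.5575 0.0328 0.3268] yaw_y 2.51 F [ 1.  -0.1 -2. ] w 0.0179
xyz [0.0029, -0.0016, 0.0768] ang [-0.0002, 0.0003, -0.0011]
v5 lamp []
v5 lamp_mid []
v5 shield_end_a [([276.0, 161.0], 0.66)]
```

View pics/c5.png

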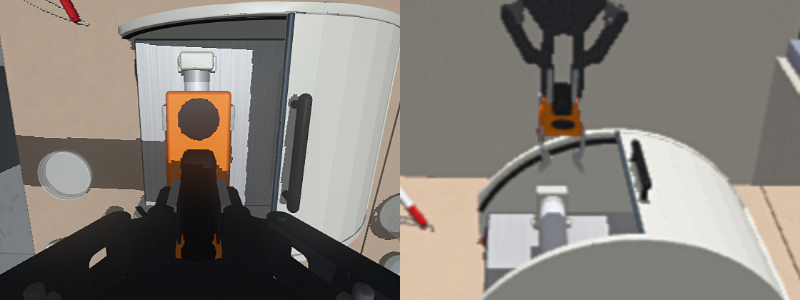

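```bash
cat > edges.py <<'E'
from h import *
def axis(tag,rows,lo,hi,z):
    k,E,o,im=pickle.load(open(tag+".pkl","rb")); g=cv2.GaussianBlur(cv2.cvtColor(im,cv2.COLOR_RGB2GRAY).astype(np.float32),(0,0),.8)
    for r in rows: print(r,g[r,lo:hi:2].astype(int).tolist())
E
python3 - <<'E'
from edges import *
axis("v5",[90,96,102,108,114,120],244,312,.077)
k,E,o,im=pickle.load(open("v5.pkl","rb"))
g=cv2.cvtColor(im,cv2.COLOR_RGB2HSV); m=((g[:,:,0]<22)&(g[:,:,1]>170)&(g[:,:,2]>60))
for r in (135,150,165,180,200): c=np.where(m[r,200:360])[0]+200; print(r,c.min(),c.max())
E
```

```text
90 [215, 219, 184, 157, 157, 197, 215, 216, 216, 217, 218, 219, 220, 221, 222, 222, 223, 224, 224, 225, 226, 227, 227, 227, 227, 227, 211, 156, 203, 185, 218, 216, 212, 217]
96 [213, 217, 192, 199, 177, 136, 147, 147, 147, 147, 146, 145, 144, 143, 140, 140, 140, 140, 142, 143, 145, 145, 146, 146, 147, 147, 138, 199, 225, 177, 217, 215, 211, 216]
102 [212, 215, 214, 190, 173, 99, 92, 105, 126, 137, 149, 159, 167, 178, 192, 211, 216, 202, 186, 172, 163, 154, 143, 133, 123, 176, 192, 187, 189, 219, 217, 213, 209, 216]
108 [211, 212, 216, 215, 212, 212, 195, 111, 125, 137, 149, 159, 167, 177, 191, 210, 215, 201, 186, 172, 162, 154, 142, 132, 121, 193, 219, 213, 211, 217, 216, 211, 209, 216]
114 [210, 211, 214, 214, 210, 210, 197, 125, 128, 143, 157, 166, 174, 184, 197, 215, 218, 206, 192, 180, 170, 161, 150, 138, 125, 195, 218, 212, 210, 215, 215, 209, 208, 216]
120 [209, 210, 213, 213, 210, 208, 207, 160, 153, 175, 188, 198, 206, 215, 225, 236, 238, 231, 222, 212, 204, 196, 184, 166, 155, 211, 217, 211, 209, 214, 214, 208, 208, 216]
135 233 322
150 233 322
165 233 321
180 234 321
200 232 322
```

```bash
python3 - <<'E'
from edges import *
st=manip.read_state()
k,E,o,im=pickle.load(open("v5.pkl","rb"))
a=onz(k,E,(275.1,110),.077); print("lamp pt",a)
n=np.array([np.cos(np.radians(2.65)),np.sin(np.radians(2.65))])
s1=onz(k,E,(277.5,140),.052+.197);print("shield pt",s1)
# perpendicular offset of lamp vs shield point along reactor x, and lamp x at y=.0355
print("off",(a[:2]-s1[:2])@n, "lamp x at .0355", a[0]+(a[1]-.0355)*np.tan(np.radians(2.65)))
plan([[.5557,.0355,.25]],[down(2.65)])
E
```

```text
lamp pt [0.55236174 0.10654835 0.077     ]
shield pt [0.55530585 0.09118391 0.249     ]
off -0.0022305849170378266 lamp x at .0355 0.5556501622680883
t 10.2 at [0.5578 0.0323 0.3271] yaw_y 2.41 F [ 0.8 -0.6 -2.6] w 0.0185
xyz [0.0034, -0.002, 0.0771] ang [-0.0, 0.0002, -0.0013]
```

Call:
servo_tool:
  motion:
    - {"fingers": -1,"xyz": [0.003,-0.002,0.02],"angular": [0,0,-0.001]}
    - {"fingers": -1,"xyz": [0.003,-0.002,0.055],"angular": [0,0,-0.001]}
    - {"fingers": -1,"xyz": [0.003,-0.002,0.085],"angular": [0,0,-0.001]}
    - {"fingers": -1,"xyz": [0.003,-0.002,0.105],"angular": [0,0,-0.001]}
    - {"fingers": -1,"xyz": [0.003,-0.002,0.112],"angular": [0,0,-0.001]}

```text
clock: 10.7
tool_pos: [0.5546, 0.0359, 0.213]
tcp_rot: [-2.168, -2.271, 0.005]
wrist_force: [-0.1, 0.3, -1.7]
grip_width: 0.018
finger_force: 60.6
```

```bash
python3 - <<'E'
from edges import *
k,E,o=look("wrist",["lamp"],"v6","v6.png")
plan([[.5557,.0355,.2055]],[down(2.65)])
axis("v6",[80,90,96,102,108],244,312,.077)
k,E,o,im=pickle.load(open("v6.pkl","rb"))
g=cv2.cvtColor(im,cv2.COLOR_RGB2HSV); m=((g[:,:,0]<22)&(g[:,:,1]>170)&(g[:,:,2]>60))
for r in (135,150,165): c=np.where(m[r,200:360])[0]+200; print(r,c.min(),c.max())
E
```

```text
v6 lamp []
t 10.8 at [0.5553 0.036  0.2145] yaw_y 2.68 F [ 0.1 -1.1 -1.2] w 0.0184
xyz [-0.0005, 0.0004, 0.009] ang [-0.0005, 0.0002, 0.0001]
80 [171, 197, 221, 221, 221, 222, 222, 222, 223, 223, 224, 224, 225, 226, 226, 226, 227, 227, 228, 228, 228, 229, 229, 230, 230, 230, 231, 231, 231, 231, 231, 231, 231, 231]
90 [140, 126, 137, 137, 138, 138, 138, 138, 137, 138, 138, 138, 138, 138, 137, 134, 134, 134, 134, 137, 139, 139, 140, 141, 141, 141, 142, 142, 142, 141, 141, 141, 142, 143]
96 [124, 104, 92, 92, 101, 123, 134, 141, 148, 156, 163, 168, 173, 181, 188, 196, 209, 221, 226, 220, 211, 201, 192, 183, 176, 172, 165, 158, 150, 142, 111, 92, 103, 127]
102 [220, 145, 95, 96, 102, 121, 133, 140, 148, 156, 163, 169, 173, 180, 187, 196, 208, 220, 224, 219, 210, 200, 191, 182, 175, 169, 164, 157, 149, 143, 135, 121, 190, 225]
108 [217, 214, 216, 208, 134, 120, 133, 140, 148, 156, 163, 168, 173, 180, 187, 195, 207, 219, 223, 218, 209, 200, 190, 182, 175, 169, 164, 157, 149, 143, 135, 123, 192, 224]
135 233 322
150 233 322
165 234 321
```

```bash
python3 - <<'E'
from edges import *
k,E,o,im=pickle.load(open("v6.pkl","rb"))
n=np.array([np.cos(np.radians(2.65)),np.sin(np.radians(2.65))])
a=onz(k,E,(279.3,108),.077); s1=onz(k,E,(277.5,150),.052+.085)
print(a,s1,"off",(a[:2]-s1[:2])@n,"lamp x at .0355",a[0]+(a[1]-.0355)*np.tan(np.radians(2.65)))
plan([[.556,.0355,.2055]],[down(2.65)])
E
```

```text
[0.55218188 0.10879412 0.077     ] [0.55218791 0.09016525 0.137     ] off 0.0008552766700315318 lamp x at .0355 0.555574242237898
t 10.8 at [0.5553 0.036  0.2145] yaw_y 2.68 F [ 0.1 -1.1 -1.2] w 0.0184
xyz [-0.0005, 0.0007, 0.009] ang [-0.0005, 0.0002, 0.0001]
```

Call:
servo_tool:
  motion:
    - {"fingers": -1,"xyz": [0,0.0006,0.002],"angular": [0,0,0]}
    - {"fingers": -1,"xyz": [0,0.0006,0.004],"angular": [0,0,0]}
    - {"fingers": -1,"xyz": [0,0.0006,0.006],"angular": [0,0,0]}
    - {"fingers": -1,"xyz": [0,0.0006,0.008],"angular": [0,0,0]}
    - {"fingers": -1,"xyz": [0,0.0006,0.008],"angular": [0,0,0]}

```text
clock: 11.3
tool_pos: [0.556, 0.0367, 0.2071]
tcp_rot: [-2.168, -2.274, -0.0]
wrist_force: [0.5, -0.6, -2.2]
grip_width: 0.0182
finger_force: 60.7
```

Not touching yet; a little lower.

Call:
servo_tool:
  motion:
    - {"fingers": -1,"xyz": [0,0,0.0005],"angular": [0,0,0]}
    - {"fingers": -1,"xyz": [0,0,0.001],"angular": [0,0,0]}
    - {"fingers": -1,"xyz": [0,0,0.0015],"angular": [0,0,0]}
    - {"fingers": -1,"xyz": [0,0,0.002],"angular": [0,0,0]}
    - {"fingers": -1,"xyz": [0,0,0.002],"angular": [0,0,0]}

```text
clock: 11.8
tool_pos: [0.556, 0.0366, 0.2054]
tcp_rot: [-2.168, -2.274, -0.0]
wrist_force: [-1.0, 0.4, 2.8]
grip_width: 0.0182
finger_force: 61.4
```

Call:
servo_tool:
  motion:
    - {"fingers": -0.45,"xyz": [0,0,0],"angular": [0,0,0]}
    - {"fingers": -0.35,"xyz": [0,0,0],"angular": [0,0,0]}
    - {"fingers": 0,"xyz": [0,0,0],"angular": [0,0,0]}
    - {"fingers": 0.1,"xyz": [0,0,0],"angular": [0,0,0]}
    - {"fingers": 0.1,"xyz": [0,0,0],"angular": [0,0,0]}

```text
clock: 12.3
tool_pos: [0.5561, 0.0367, 0.2051]
tcp_rot: [2.168, 2.274, 0.0]
wrist_force: [0.2, -0.7, -0.2]
grip_width: 0.0473
finger_force: 0.0
```

Call:
servo_tool:
  motion:
    - {"fingers": 0.1,"xyz": [0,0,-0.01],"angular": [0,0,0]}
    - {"fingers": 0.1,"xyz": [0,0,-0.03],"angular": [0,0,0]}
    - {"fingers": 0.1,"xyz": [0,0,-0.05],"angular": [0,0,0]}
    - {"fingers": -1,"xyz": [0,0,-0.06],"angular": [0,0,0]}
    - {"fingers": -1,"xyz": [0,0,-0.06],"angular": [0,0,0]}

```text
clock: 12.8
tool_pos: [0.5568, 0.0367, 0.2668]
tcp_rot: [2.167, 2.273, 0.004]
wrist_force: [0.3, -0.1, -0.1]
grip_width: 0.019
finger_force: 0.0
```

```bash
cat > chk.py <<'E'
from h import *
import sys
def chk(tag):
    a=look("wrist",["shield_grip","shield_end_a"],tag+"w"); b=look("scene",["shield_grip","shield_end_a"],tag+"s"); 
    if a[2]["shield_grip"] and b[2]["shield_grip"]:
        print("grip",tri([ray(a[0],a[1],a[2]["shield_grip"][0][0]),ray(b[0],b[1],b[2]["shield_grip"][0][0])]))
    im=pickle.load(open(tag+"w.pkl","rb"))[3]; g=cv2.cvtColor(im,cv2.COLOR_RGB2HSV); m=((g[:,:,0]<22)&(g[:,:,1]>170)&(g[:,:,2]>50))
    m[:, :200]=0;m[:,360:]=0
    r=np.where(m.sum(1)>15)[0]; print("rows",r.min(),r.max())
    for q in range(r.min()+3,r.max(),15): c=np.where(m[q])[0]; print(q,(c.min(),c.max()) if len(c) else None,end=" ")
    print()
    im=pickle.load(open(tag+"s.pkl","rb"))[3]; g=cv2.cvtColor(im,cv2.COLOR_RGB2HSV); m=((g[:,:,0]<22)&(g[:,:,1]>170)&(g[:,:,2]>50)); m[240:]=0
    y,x=np.where(m); print("scene orange",len(y),x.min(),x.max(),y.min(),y.max(),x.mean().round(1),y.mean().round(1)) if len(y) else print("no orange")
if __name__=="__main__":
    chk(sys.argv[1]); plan([[.556,.0355,.26]],[down(2.65)])
E
python3 chk.py r1
```

```text
r1w shield_grip [([274.0, 234.0], 0.95)]
r1w shield_end_a [([274.0, 277.0], 0.63), ([276.0, 151.0], 0.62)]
r1s shield_grip [([278.0, 154.0], 0.74)]
r1s shield_end_a [([276.0, 182.0], 0.97), ([278.0, 163.0], 0.93)]
grip (array([0.55674731, 0.03731733, 0.14508134]), np.float64(0.0010339589775616377))
rows 125 313
128 (np.int64(244), np.int64(307)) 143 (np.int64(244), np.int64(307)) 158 (np.int64(244), np.int64(307)) 173 (np.int64(244), np.int64(309)) 188 (np.int64(243), np.int64(308)) 203 (np.int64(243), np.int64(308)) 218 (np.int64(251), np.int64(306)) 233 (np.int64(243), np.int64(300)) 248 (np.int64(243), np.int64(306)) 263 (np.int64(258), np.int64(297)) 278 (np.int64(258), np.int64(297)) 293 (np.int64(294), np.int64(298)) 308 (np.int64(256), np.int64(299)) 
scene orange 371 205 466 149 177 309.0 165.3
t 13.1 at [0.5557 0.0367 0.2643] yaw_y 2.74 F [ 0.2 -0.1  0.6] w -0.0005
xyz [-0.0012, 0.0003, 0.0043] ang [-0.0005, 0.0001, 0.0005]
```

Call:
servo_tool:
  motion:
    - {"fingers": -1,"xyz": [-0.03,0.0004,0],"angular": [0,0,0]}
    - {"fingers": -1,"xyz": [-0.0495,0.0004,0.01],"angular": [0,0,0]}
    - {"fingers": -1,"xyz": [-0.0495,0.0004,0.035],"angular": [0,0,0]}
    - {"fingers": -1,"xyz": [-0.0495,0.0004,0.05],"angular": [0,0,0]}
    - {"fingers": -1,"xyz": [-0.0495,0.0004,0.054],"angular": [0,0,0]}

```text
clock: 13.6
tool_pos: [0.5577, -0.0129, 0.209]
tcp_rot: [-2.167, -2.272, 0.005]
wrist_force: [-0.7, 0.4, 0.6]
grip_width: 0.0001
finger_force: 0.0
```

```bash
python3 - <<'E'
from h import *
plan([[.5582,-.0122,.195]],[down(2.65)])
k,E,o=look("top",["shield_grip","shield_end_a"],"p1"); print([onz(k,E,a[0],.102) for a in o["shield_end_a"]],[onz(k,E,a[0],.1365) for a in o["shield_grip"]])
E
```

```text
t 13.6 at [ 0.5577 -0.0129  0.209 ] yaw_y 2.72 F [-0.7  0.4  0.6] w 0.0001
xyz [0.0006, 0.0006, 0.014] ang [-0.0012, 0.0001, 0.0004]
p1 shield_grip []
p1 shield_end_a []
[] []
```

Call:
servo_tool:
  motion:
    - {"fingers": -1,"xyz": [0,0.0003,0.006],"angular": [0,0,0]}
    - {"fingers": -1,"xyz": [0,0.0003,0.009],"angular": [0,0,0]}
    - {"fingers": -1,"xyz": [0,0.0003,0.012],"angular": [0,0,0]}
    - {"fingers": -1,"xyz": [0,0.0003,0.015],"angular": [0,0,0]}
    - {"fingers": -1,"xyz": [0,0.0003,0.018],"angular": [0,0,0]}

```text
clock: 14.25
tool_pos: [0.5607, -0.0135, 0.1948]
tcp_rot: [2.166, 2.271, 0.004]
wrist_force: [-0.3, -2.2, 12.5]
grip_width: -0.0002
finger_force: 6.4
```

Call:
servo_tool:
  motion:
    - {"fingers": -1,"xyz": [0,-0.001,0.003],"angular": [0,0,0]}
    - {"fingers": -1,"xyz": [0,-0.0015,0.006],"angular": [0,0,0]}
    - {"fingers": -1,"xyz": [0,-0.0015,0.009],"angular": [0,0,0]}
    - {"fingers": -1,"xyz": [0,-0.0015,0.012],"angular": [0,0,0]}
    - {"fingers": -1,"xyz": [0,-0.0015,0.014],"angular": [0,0,0]}

```text
clock: 14.75
tool_pos: [0.5575, -0.013, 0.1789]
tcp_rot: [2.168, 2.274, -0.0]
wrist_force: [-0.7, -1.4, 1.5]
grip_width: 0.0003
finger_force: 1.1
```

Call:
servo_tool:
  motion:
    - {"fingers": -1,"xyz": [0,0,0.002],"angular": [0,0,0]}
    - {"fingers": -1,"xyz": [0,0,0.004],"angular": [0,0,0]}
    - {"fingers": -1,"xyz": [0,0,0.005],"angular": [0,0,0]}
    - {"fingers": -1,"xyz": [0,0,0.005],"angular": [0,0,0]}
    - {"fingers": -1,"xyz": [0,0,0.005],"angular": [0,0,0]}

```text
clock: 15.25
tool_pos: [0.5586, -0.0131, 0.1772]
tcp_rot: [2.168, 2.273, 0.005]
wrist_force: [-7.0, -1.8, 31.3]
grip_width: 0.0
finger_force: 16.4
```

Call:
servo_tool:
  motion:
    - {"fingers": -1,"xyz": [0,0,-0.03],"angular": [0,0,0]}
    - {"fingers": -1,"xyz": [0,0,-0.07],"angular": [0,0,0]}
    - {"fingers": -1,"xyz": [0.04,0,-0.075],"angular": [0,0,0]}
    - {"fingers": -1,"xyz": [0.08,0,-0.07],"angular": [0,0,0]}
    - {"fingers": -1,"xyz": [0.098,0,-0.065],"angular": [0,0,0]}

```text
clock: 15.75
tool_pos: [0.5524, 0.0899, 0.239]
tcp_rot: [-2.161, -2.277, -0.003]
wrist_force: [0.3, 0.0, -0.5]
grip_width: 0.0003
finger_force: 0.0
```

```bash
python3 - <<'E'
from h import *
plan([[.5538,.0855,.205]],[down(2.65)])
b=look("scene",["shield_grip","shield_end_a"],"p2"); c=look("top",["shield_grip","shield_end_a"],"p2t")
for z in (.09,.102): print(z,[onz(b[0],b[1],a[0],z).round(4) for a in b[2]["shield_end_a"]])
E
```

```text
t 15.75 at [0.5524 0.0899 0.239 ] yaw_y 3.0 F [ 0.3  0.  -0.5] w 0.0003
xyz [-0.0045, 0.0011, 0.034] ang [-0.0, -0.0008, 0.002]
p2 shield_grip [([277.0, 162.0], 0.66)]
p2 shield_end_a [([276.0, 188.0], 0.73), ([280.0, 162.0], 0.73)]
p2t shield_grip [([205.0, 198.0], 0.71)]
p2t shield_end_a [([225.0, 201.0], 0.81), ([180.0, 201.0], 0.69)]
0.09 [array([ 0.5548, -0.0215,  0.09  ]), array([0.5633, 0.0955, 0.09  ])]
0.102 [array([ 0.5545, -0.04  ,  0.102 ]), array([0.5629, 0.0741, 0.102 ])]
```

Call:
servo_tool:
  motion:
    - {"fingers": -1,"xyz": [-0.003,0.001,0.01],"angular": [0,0,0]}
    - {"fingers": -1,"xyz": [-0.003,0.001,0.022],"angular": [0,0,0]}
    - {"fingers": -1,"xyz": [-0.003,0.001,0.03],"angular": [0,0,0]}
    - {"fingers": -1,"xyz": [-0.003,0.001,0.036],"angular": [0,0,0]}
    - {"fingers": -1,"xyz": [-0.003,0.001,0.04],"angular": [0,0,0]}

```text
clock: 16.55
tool_pos: [0.5544, 0.0824, 0.1988]
tcp_rot: [-2.168, -2.274, -0.001]
wrist_force: [-0.6, 1.9, 8.5]
grip_width: 0.0001
finger_force: 3.9
```

Call:
servo_tool:
  motion:
    - {"fingers": -1,"xyz": [0,-0.0005,0.003],"angular": [0,0,0]}
    - {"fingers": -1,"xyz": [0,-0.0005,0.006],"angular": [0,0,0]}
    - {"fingers": -1,"xyz": [0,-0.0005,0.009],"angular": [0,0,0]}
    - {"fingers": -1,"xyz": [0,-0.001,0.012],"angular": [0,0,0]}
    - {"fingers": -1,"xyz": [0,-0.001,0.014],"angular": [0,0,0]}

```text
clock: 17.05
tool_pos: [0.5536, 0.0831, 0.1855]
tcp_rot: [-2.167, -2.275, -0.003]
wrist_force: [-0.3, 1.8, 2.8]
grip_width: 0.0003
finger_force: 1.3
```

Call:
servo_tool:
  motion:
    - {"fingers": -1,"xyz": [0,0,0.003],"angular": [0,0,0]}
    - {"fingers": -1,"xyz": [0,0,0.006],"angular": [0,0,0]}
    - {"fingers": -1,"xyz": [0,0,0.009],"angular": [0,0,0]}
    - {"fingers": -1,"xyz": [0,0,0.011],"angular": [0,0,0]}
    - {"fingers": -1,"xyz": [0,0,0.012],"angular": [0,0,0]}

```text
clock: 17.55
tool_pos: [0.5527, 0.0816, 0.1748]
tcp_rot: [-2.167, -2.272, 0.0]
wrist_force: [-11.8, -1.6, 34.1]
grip_width: -0.0001
finger_force: 16.8
```

Call:
servo_tool:
  motion:
    - {"fingers": -1,"xyz": [0,0,-0.03],"angular": [0,0,0]}
    - {"fingers": -1,"xyz": [0,0,-0.07],"angular": [0,0,0]}
    - {"fingers": -1,"xyz": [-0.045,0,-0.07],"angular": [0,0,0]}
    - {"fingers": -1,"xyz": [-0.08,0,-0.065],"angular": [0,0,0]}
    - {"fingers": -1,"xyz": [-0.094,0.002,-0.04],"angular": [0,0,0]}

```text
clock: 18.05
tool_pos: [0.5607, -0.016, 0.2154]
tcp_rot: [2.169, 2.266, 0.005]
wrist_force: [0.2, 0.2, -0.3]
grip_width: 0.0
finger_force: 0.0
```

```bash
python3 - <<'E'
from h import *
plan([[.5582,-.0122,.176]],[down(2.65)])
b=look("scene",["shield_grip","shield_end_a"],"p3")
E
```

```text
t 18.05 at [ 0.5607 -0.016   0.2154] yaw_y 2.51 F [ 0.2  0.2 -0.3] w 0.0
xyz [0.004, -0.0026, 0.0394] ang [0.0017, 0.0004, -0.0008]
p3 shield_grip [([278.0, 163.0], 0.94)]
p3 shield_end_a [([278.0, 172.0], 0.91)]
```

Call:
servo_tool:
  motion:
    - {"fingers": -1,"xyz": [0.003,-0.0015,0.015],"angular": [0,0,0]}
    - {"fingers": -1,"xyz": [0.003,-0.0015,0.03],"angular": [0,0,0]}
    - {"fingers": -1,"xyz": [0.003,-0.0015,0.036],"angular": [0,0,0]}
    - {"fingers": -1,"xyz": [0.003,-0.0015,0.039],"angular": [0,0,0]}
    - {"fingers": -1,"xyz": [0.003,-0.0015,0.041],"angular": [0,0,0]}

```text
clock: 18.7
tool_pos: [0.5577, -0.0079, 0.1746]
tcp_rot: [-2.165, -2.272, -0.002]
wrist_force: [-16.5, 4.1, 48.6]
grip_width: -0.0002
finger_force: 23.7
```

Call:
servo_tool:
  motion:
    - {"fingers": -1,"xyz": [0,0,-0.02],"angular": [0,0,0]}
    - {"fingers": -1,"xyz": [0,0,-0.06],"angular": [0,0,0]}
    - {"fingers": -1,"xyz": [0,0,-0.11],"angular": [0,0,0]}
    - {"fingers": -1,"xyz": [-0.02,-0.03,-0.155],"angular": [0,0,0]}
    - {"fingers": -1,"xyz": [-0.03,-0.06,-0.18],"angular": [0,0,0]}

```text
clock: 19.2
tool_pos: [0.5, -0.0421, 0.3546]
tcp_rot: [2.165, 2.273, 0.002]
wrist_force: [-0.6, -0.2, 0.1]
grip_width: 0.0002
finger_force: 0.0
```

Call:
servo_tool:
  motion:
    - {"fingers": -1,"xyz": [0,-0.04,0],"angular": [0,0,0]}
    - {"fingers": -1,"xyz": [0,-0.08,0],"angular": [0,0,0]}
    - {"fingers": -1,"xyz": [0,-0.1,0],"angular": [0,0,0]}
    - {"fingers": -1,"xyz": [0,-0.1,0],"angular": [0,0,0]}
    - {"fingers": -1,"xyz": [0,-0.1,0],"angular": [0,0,0]}

```text
clock: 19.7
tool_pos: [0.3999, -0.0462, 0.3528]
tcp_rot: [2.167, 2.274, 0.004]
wrist_force: [0.7, -0.7, -0.4]
grip_width: -0.0
finger_force: 0.0
```

```bash
python3 - <<'E'
from h import *
names=["shield","shield_grip","shield_end_a","shutter_bar","bottle_green","bulb_red","dropper","vial","vial_white"]
v=[look(c,names,"f"+c,"f"+c+".png") for c in ("scene","top")]
for q in names:
    if v[0][2][q] and v[1][2][q]:
        x,e=tri([ray(k,E,o[q][0][0]) for k,E,o in v]); print(q,x.round(4),round(e,4))
print("ends top z.077",[onz(v[1][0],v[1][1],a[0],.077).round(4) for a in v[1][2]["shield_end_a"]])
plan([],[])
E
```

```text
fscene shield [([275.0, 187.0], 0.9)]
fscene shield_grip [([277.0, 164.0], 0.56)]
fscene shield_end_a [([279.0, 171.0], 0.95), ([278.0, 191.0], 0.68)]
fscene shutter_bar [([320.0, 139.0], 0.53)]
fscene bottle_green [([266.0, 288.0], 0.84), ([304.0, 206.0], 0.3)]
fscene bulb_red [([197.0, 292.0], 0.77), ([274.0, 190.0], 0.51), ([279.0, 163.0], 0.37)]
fscene dropper [([210.0, 249.0], 0.97)]
fscene vial [([363.0, 278.0], 0.79), ([276.0, 165.0], 0.56)]
fscene vial_white [([366.0, 263.0], 0.56)]
ftop shield [([210.0, 199.0], 0.85)]
ftop shield_grip [([205.0, 198.0], 0.73)]
ftop shield_end_a [([229.0, 202.0], 0.9), ([183.0, 205.0], 0.57), ([328.0, 130.0], 0.34)]
ftop shutter_bar [([199.0, 143.0], 0.92)]
ftop bottle_green [([345.0, 217.0], 0.7)]
ftop bulb_red [([349.0, 279.0], 0.75)]
ftop dropper [([289.0, 276.0], 0.6)]
ftop vial [([329.0, 127.0], 0.7), ([184.0, 202.0], 0.64)]
ftop vial_white [([309.0, 127.0], 0.52)]
shield [0.5576 0.0321 0.0591] 0.0066
shield_grip [0.5561 0.0321 0.1222] 0.0009
shield_end_a [ 0.5537 -0.014   0.1294] 0.0055
shutter_bar [0.6476 0.0355 0.1849] 0.0032
bottle_green [ 0.54   -0.2498  0.0031] 0.0018
bulb_red [ 0.407  -0.2607 -0.0008] 0.0032
dropper [ 0.4115 -0.1335 -0.0031] 0.0006
vial [ 7.380e-01 -2.139e-01  7.000e-04] 0.0028
vial_white [ 7.446e-01 -1.700e-01  1.000e-04] 0.0045
ends top z.077 [array([ 0.5557, -0.0084,  0.077 ]), array([0.548 , 0.0815, 0.077 ]), array([ 0.7102, -0.2039,  0.077 ])]
t 20.7 at [ 0.3995 -0.0464  0.3522] yaw_y 2.73 F [ 0.9 -0.4 -0.1] w 0.0003
```

```bash
python3 -c "
from bench import manip
print(manip.job_done())"
```

```text
the job is handed in; nothing more can be done
None
```

I've handed the job in at about 20.7 s. The shutter is open and stayed open by itself, and the shield is pressed home on the lamp: both ends snapped and stopped at the same height, within 0.2 mm. By the last camera check the bottles, bulb and vials had not moved beyond measurement error. I don't have the judge's result.

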